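# Hang the holder carriage on the rail and press it against the spring stop

## Robot

A 6-joint arm with a two-finger parallel gripper is mounted at the origin on a cart in front of the work surface, level with it; the furniture and walls round the work are solid. World frame = base frame: x ahead of the robot, y to its left, z up, the work surface at z = 0. Lengths are in m, angles in degrees, forces in N, time in s.
With the tool pointing down it reaches from about 0.375 to 0.9 m from the base axis. Payload 3.1 kg.
Tool frame: the origin (TCP) lies midway between the tips of the shut fingers; the grasp point (between the pads) lies 19 mm behind it; x points along the fingers, y is the direction in which the jaws open and shut, and the axes are right-handed (so a half turn about x gives the same grasp; the last joint's range is limited). The gripper opens to 87 mm and grips with 3 to 60 N. Pads are 19 mm wide; open, the fingers measure 117 mm over their backs; the gripper's body (75 mm by 190 mm) begins 51 mm behind the grasp point.
Start: joints at [-78.81, 30.224, 82.088, -0, 67.689, -10.227], TCP at [0.228, -0.582, 0.223] pointing down, gripper open.
Joint ranges: [-176.69, 176.69], [-43.24, 126.21], [12.49, 139.97], [-82, 262], [0, 151.66], [-163.58, 163.58]. Speed limits (degrees/s): [159.86, 159.86, 180, 180, 180, 180].

## Interface

Orientations are given as a 3x3 rotation matrix whose columns are the frame's x, y, z axes.
In Python, from rig import bot gives the robot as it stands.
- The arm moves only by the tool play_rows, never from a script. Its argument "motion" is a list of rows, each a list of 3 entries, a list of its own where there are three numbers: the shift along the tool's x, y, z in mm, then the turn, a rotation vector about the tool's x, y, z in degrees, then the opening, from 0 (shut) to 1 (fully open). A call has 1 to 8 rows; each row is the pose to reach, as a shift and turn from the pose commanded when the call began, along the tool's axes at that moment; what a row does not reach only later rows make up. A row lasts 1/10 s, in which the tool goes at most 50 mm and 8.59 degrees, less where a joint would pass 70% of its speed; a pose out of reach is approached as far as the arm can. A call with a gripper value outside its range is refused whole. The fingers move at their own pace and stop on an object; the grip force is fixed at half the most. Time passes only in rows, so rows that repeat a pose let the fingers close. It gives the time, the measured TCP pose, the force and the opening at its end, in the units of the state.
- bot.read_state(): the state, without advancing time (a new reading comes with each control period).
- bot.capture(name): name is "side" or "top"; returns a dict with "img" (400x640x3 uint8, blue, green, red), "mtx" (3x3 intrinsics, pixels), "k1" (the pictures are not rectified: a ray, as slopes to the right and down, at radius r is drawn at 1 + k1 r^2 times it, then the intrinsics apply), "rvec" (rotation vector, rad) and "tvec" (3), from world to camera coordinates, as OpenCV has them. Camera axes: x right, y down, z forward; pixel columns grow to the right and rows downward; lengths in m; the calibration is good to about 2 mm. A picture is of the moment at which its call begins. There is no depth.
- bot.hand_in(): hands the job in, once; it reports no verdict.
The state is a dict: "time_s": time; "joint_positions": joint angles; "qvel": joint speeds; "tau": joint torques, N m; "position": TCP position; "tcp_rot": TCP orientation; "force": force on the tool from outside, world axes, zero at the start; "moment": the same for the moment, N m; "opening": opening from 0.0 (shut) to 1.0 (fully open).
Only numpy, scipy, OpenCV 4.12 (cv2) and the standard library are available. Lean on these libraries where they do the work, as an engineer would, in place of code of your own. Each camera call takes 0.05 s, during which the arm holds its last target.

## Task

Take the aluminium holder carriage by its upright tab and hook it over the round rail, its ring facing the robot, with at least 5 cm between it and the flange of the spring stop. Slide it left along the rail, seated on it all the way, against the flange and on until the spring plunger is about half-way in (about 10 N) and never bottomed; finish while still holding it pressed there, so that a colleague can tighten its clamp screw. Leave the loose nozzle, punch and pen where they lie.

Things in the scene. Friction and masses are not known exactly. Their poses are not given: they have to be found in the camera images.
- carriage_tab (a point): Centre of the upright grip tab on top of the loose aluminium carriage; grasp here from above. The tab is 10 mm thick along y (grip across this), 24 mm wide along x, 56 mm high; this point is 98 mm above the carriage's foot and 28 mm above its 50 x 34 mm bridge. z is up; the ring and clamp screw are on the carriage's -x side.
- carriage_saddle (a point): Point in the carriage's channel where the rail's axis lies when it hangs on the rail: 46 mm straight below the tab's centre, 8 mm below the bridge's underside. Axes as carriage_tab. The channel runs along y, is 22 mm wide between the cheeks, open below and at both ends.
- carriage_ring (a point): Centre of the holder ring (32 mm outside diameter, 16 mm high) on the carriage's -x side, 31 mm in front of the saddle point and 22 mm below it. A round dark clamp screw head sits above it; together they stick out to 47 mm from the tab's axis.
- carriage: The whole carriage, about 0.25 kg, standing upright on the bench: an inverted-U saddle 50 mm long (y), 34 mm wide (x), with two cheeks reaching 60 mm down from the bridge's underside, their lips splayed to a mouth about 36 mm wide; bridge top at 70 mm, tab top at 126 mm. Origin at its foot, straight below the tab; axes as carriage_tab.
- rail_axis (a point): Point on the axis of the fixed horizontal steel rail (round, 16 mm diameter), 120 mm above the bench. The rail runs along this frame's y (to the robot's left); x points away from the robot. Two posts carry it at y = -170 and +150 mm (18 mm along y, tops 134 mm above the bench). The carriage's centre can be hooked on anywhere from y = -130 mm up to the stop.
- stop: Spring stop fixed round the rail, nearer its left end: grey housing 40 mm square, 44 mm long; a steel plunger with a round flange (40 mm diameter, 6 mm thick) sticks out of it to the right (-y). Origin on the rail's axis in the flange's free face when fully out; axes as the rail's. A dark ring on the plunger's 24 mm stem reaches the housing's collar when it is about half-way in.
- stop_face (a point): Middle of the flange's free (right-hand, -y) face when the plunger is fully out, on the rail's axis; it does not move with the plunger. Axes as the rail's. The carriage, 25 mm from its centre to its end, just touches the flange when its saddle point is at y = -25 mm in this frame.
- plunger (a joint): How far the plunger is pushed in (m): 0 fully out, 0.024 bottomed; it springs back. The spring has no preload and a rate of 833 N/m: 0.012 in is 10 N.
- nozzle: Loose steel injector nozzle, 23 x 108 x 20 mm, lying on the bench left of the carriage; leave alone. Origin at its underside's centre.
- punch: Loose brass drift punch, 13 x 104 x 13 mm, lying to the right of the rail; leave alone.
- pen: Loose black and blue marker pen, 14 x 127 x 14 mm, lying to the right of the carriage; leave alone.
Mind the look-alikes: they are no part of the job. There is more than one size of the carriage; the one meant has the size given above.

How it is judged (in metres and radians):
On the way, in this order (a step that is already met when the one before it is completed fails the run):
1. the carriage is hooked over the rail and seated, ring to the front, at least 5 cm from the flange (z of carriage_saddle in the frame of rail_axis between -0.006 and 0.006 m and x of carriage_saddle in the frame of rail_axis between -0.008 and 0.008 m and x of carriage_ring in the frame of rail_axis below -0.015 m and angle between carriage_saddle's own z axis and vertical below 0.15 rad and y of carriage_saddle in the frame of stop_face below -0.073 m), for 0.2 s.
2. the carriage, still seated on the rail, has been slid to within 35 mm of the flange (z of carriage_saddle in the frame of rail_axis between -0.006 and 0.006 m and x of carriage_saddle in the frame of rail_axis between -0.008 and 0.008 m and x of carriage_ring in the frame of rail_axis below -0.015 m and angle between carriage_saddle's own z axis and vertical below 0.15 rad and y of carriage_saddle in the frame of stop_face between -0.06 and -0.025 m), for 0.05 s.
At the end, for the whole second after the job is handed in: The program ends holding: the carriage hangs seated on the rail (saddle point within 6 mm in height and 8 mm sideways of the rail's axis, tilt under 0.15 rad, ring to the front) and, held still by the fingers, presses the plunger 6 to 18 mm in with 5 to 15 N (z of carriage_saddle in the frame of rail_axis between -0.006 and 0.006 m and x of carriage_saddle in the frame of rail_axis between -0.008 and 0.008 m and x of carriage_ring in the frame of rail_axis below -0.015 m and angle between carriage_saddle's own z axis and vertical below 0.15 rad and contact force between carriage and stop between 5 and 15 N and value of joint plunger between 0.006 and 0.018 m and contact force between the fingers and carriage above 2 N and linear speed of carriage below 0.01 m/s); the arm keeps its last pose, push and grip.
It fails at once if the plunger is bottomed (value of joint plunger above 0.023 m).
It fails at once if the carriage is pressed too hard against the stop (over 25 N) (contact force between carriage and stop above 25 N).
It fails at once if the loose nozzle is knocked away (over 30 mm) (distance of nozzle from where it was at the start of the episode above 0.03 m).
It fails at once if the brass punch is knocked away (over 30 mm) (distance of punch from where it was at the start of the episode above 0.03 m).
It fails at once if the marker pen is knocked away (over 30 mm) (distance of pen from where it was at the start of the episode above 0.03 m).
It also fails if it takes over 43 s, if anything falls off the work surface, if the arm or the gripper's body presses on something with over 40 N, if the wrist force passes 120 N, or if a joint passes its speed limit or range.

## Working session

There is one attempt and no reset: what is moved stays moved. The work goes in short steps, Python scripts to look and compute and a tool call to move; the robot and the scene stay as the last step left them, time stands still between calls to the robot, and variables do not carry over. Pictures are saved under pics/ and viewed, and the job is handed in when it is done.

Besides the shell and the picture viewer there is one more tool, called after ">>>" as name([rows], argument=value, ...), one row to a line, values as JSON. play_rows: Moves the arm, as the interface text tells. Its arguments: {"type":"object","properties":{"motion":{"type":"array"}},"required":["motion"]}

```bash
ls; mkdir -p pics; python3 - <<'E'
from rig import bot
import cv2,numpy as np
s=bot.read_state(); print(s['time_s'],s['position'],s['tcp_rot'],s['opening'],s['force'])
for n in('side','top'):
    c=bot.capture(n); cv2.imwrite(f'pics/{n}0.png',c['img']); np.savez(f'{n}.npz',**c)
    print(n,c['mtx'],c['k1'],c['rvec'],c['tvec'])
    R=cv2.Rodrigues(np.array(c['rvec']))[0]; print('cam',-R.T@np.ravel(c['tvec']))
E
```

```text
pics
0.0 [ 0.22810454 -0.58111097  0.22157483] [[-4.29512250e-04  3.65134618e-01 -9.30954632e-01]
 [ 2.09067038e-03 -9.30952355e-01 -3.65134690e-01]
 [-9.99997722e-01 -2.10314910e-03 -3.63520691e-04]] 0.9983534718508351 [-0.09261195 -0.64176069 -0.78766096]
side [[396.590566     0.         316.53792934]
 [  0.         396.590566   205.28097839]
 [  0.           0.           1.        ]] 0.014412454952849058 [ 2.13882199e+00  1.56851422e-03 -6.12766839e-03] [-0.49427442  0.01105936  1.07868165]
cam [ 0.49970174 -0.90157688  0.58774222]
top [[419.56286202   0.         318.33464359]
 [  0.         419.56286202 194.53156211]
 [  0.           0.           1.        ]] 0.03633708096682998 [ 2.11706567 -2.12964604  0.18433996] [-0.13579381  0.51113182  0.96194608]
cam [ 0.32918016 -0.1458598   1.03701557]
```

View pics/side0.png

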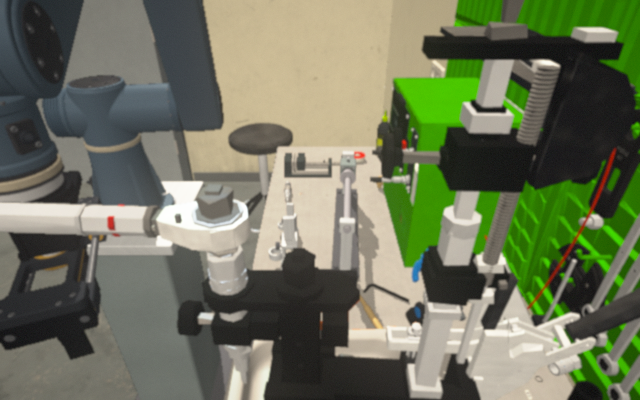

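View pics/top0.png

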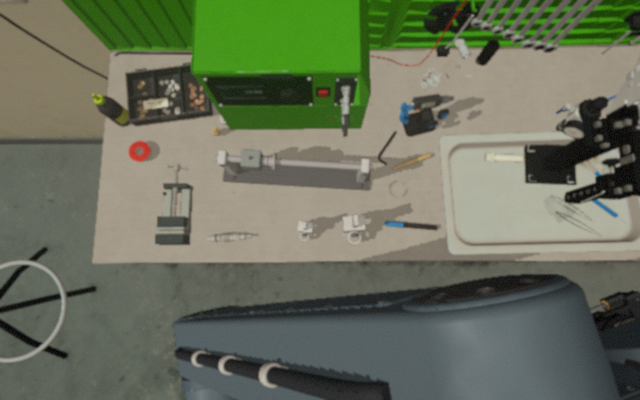

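The top view shows two carriage-like parts at (305,230) and (354,228). The rail runs (225,160)–(365,168), with the stop at about (250,158). The nozzle is at (232,237), the pen at (410,225) and the punch at (408,162). I'll enlarge both candidates.

```bash
cat > h.py <<'E'
import cv2,numpy as np
def load(n): 
    return dict(np.load(n+'.npz'))
def RT(c): return cv2.Rodrigues(np.array(c['rvec'],float))[0],np.ravel(c['tvec']).astype(float)
def ray(c,px):
    K=c['mtx'];k=float(c['k1'])
    p=cv2.undistortPoints(np.array([[px]],float),K,np.array([k,0,0,0,0.]))[0,0]
    R,t=RT(c); d=R.T@np.array([p[0],p[1],1.]); return -R.T@t,d/np.linalg.norm(d)
def onz(c,px,z):
    o,d=ray(c,px); return o+d*(z-o[2])/d[2]
def proj(c,P):
    return cv2.projectPoints(np.array(P,float).reshape(-1,3),np.array(c['rvec'],float),np.array(c['tvec'],float),c['mtx'],np.array([float(c['k1']),0,0,0,0]))[0].reshape(-1,2)
def crop(img,x0,y0,x1,y1,s,name):
    o=cv2.resize(img[y0:y1,x0:x1],None,fx=s,fy=s,interpolation=cv2.INTER_CUBIC)
    for x in range((x0+9)//10*10,x1,10):
        cv2.line(o,((x-x0)*s,0),((x-x0)*s,4 if x%50 else 12),(0,0,255),1)
        if x%20==0: cv2.putText(o,str(x),((x-x0)*s,22),0,.4,(0,0,255))
    for y in range((y0+9)//10*10,y1,10):
        cv2.line(o,(0,(y-y0)*s),(6,(y-y0)*s),(0,0,255),1); cv2.putText(o,str(y),(8,(y-y0)*s+4),0,.4,(0,0,255))
    cv2.imwrite(name,o)
E
python3 - <<'E'
from h import *
t=load('top');s=load('side')
crop(t['img'],285,200,385,255,8,'pics/tc0.png')
crop(t['img'],210,135,380,200,4,'pics/tr0.png')
crop(s['img'],250,140,400,350,2,'pics/sc0.png')
crop(s['img'],260,140,400,260,5,'pics/sc1.png')
for p in[(305,230),(354,228),(225,158),(365,168)]: print(p,onz(t,p,0.126))
E
```

```text
(305, 230) [ 0.41747494 -0.10999657  0.126     ]
(354, 228) [ 0.42120488 -0.21651083  0.126     ]
(225, 158) [0.58032577 0.0694808  0.126     ]
(365, 168) [ 0.55509823 -0.24375574  0.126     ]
```

View pics/tc0.png

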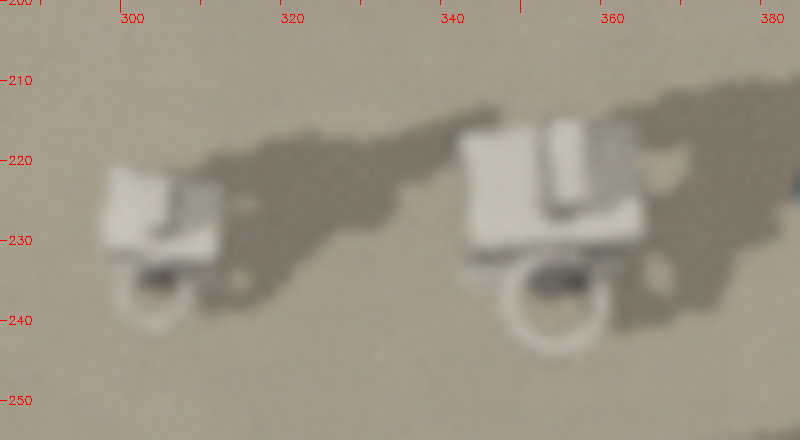

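View pics/tr0.png

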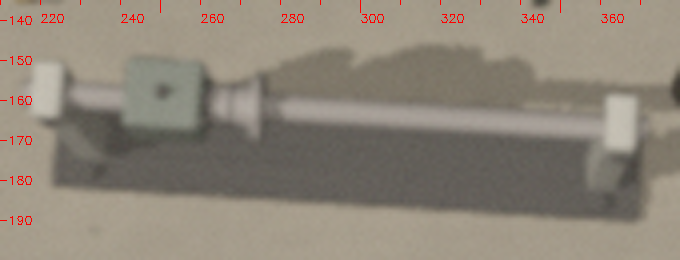

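View pics/sc1.png

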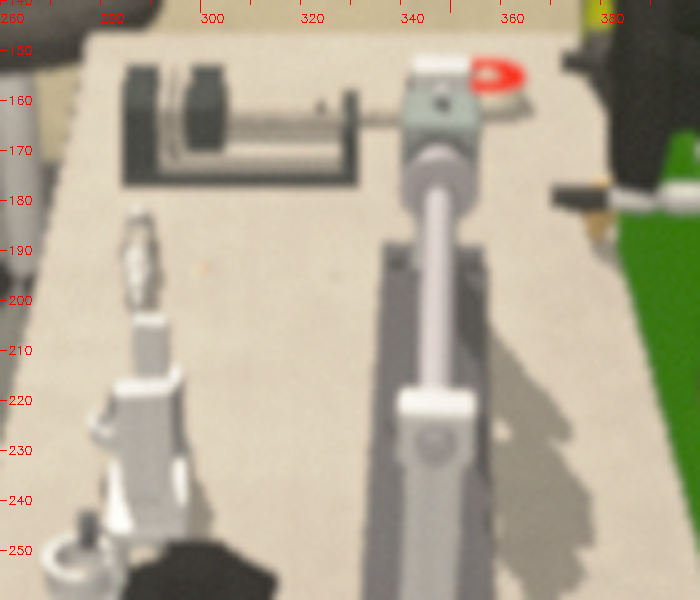

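The carriage at (354,228) is about 51 mm long (342 to 366 px). The one at (305,230) is only about 32 mm, so it is the look-alike. Next I'll measure the tab, bridge, rail, flange and nearby obstacles.

```bash
python3 - <<'E'
from h import *
t=load('top');s=load('side')
f=lambda p,z:np.round(onz(t,p,z),4)
print('tcp in top/side',proj(t,[[.228,-.582,.222]]),proj(s,[[.228,-.582,.222]]))
g=cv2.cvtColor(t['img'],cv2.COLOR_BGR2GRAY).astype(float)
# rail centreline: bright saturated-difference profile
hsv=cv2.cvtColor(t['img'],cv2.COLOR_BGR2LAB).astype(float)
pts=[]
for x in range(285,352,3):
    col=t['img'][150:180,x].astype(float)
    m=col[:,0]-col[:,1]   # blue minus green: rail is pinkish
    w=np.clip(m-np.median(m)-2,0,None)
    if x in(285,318,351): print(x,m.astype(int).tolist())
    if w.sum()>0: pts.append((x,150+(w*np.arange(30)).sum()/w.sum()))
pts=np.array(pts); a=np.polyfit(pts[:,0],pts[:,1],1); print('fit',a,'res',np.std(pts[:,1]-np.polyval(a,pts[:,0])))
P=[onz(t,(x,np.polyval(a,x)),.12) for x in(285,351)]; print(P, 'yaw of +y dir', np.degrees(np.arctan2(-(P[0]-P[1])[0],(P[0]-P[1])[1])))
for n,p,z in[('flange face bottom',(275,169),.105),('flange face top',(274.7,154),.13),('flange mid',(275,161.5),.12),('Lpost L',(217.5,157),.134),('Lpost R',(226,157),.134),('Rpost L',(358,165),.134),('Rpost R',(366,165),.134),
 ('tab tl',(353.5,215.2),.126),('tab tr',(358.3,215),.126),('tab bl',(354.5,226.5),.126),('tab br',(359,225.5),.126),
 ('br tl',(342.5,217),.07),('br bl',(344.2,230.8),.07),('br br',(365.5,229.5),.07),('br tr',(364.5,215.5),.07)]: print(n,f(p,z))
# side: rail
for p in[(348,180),(344,216)]:
    o,d=ray(s,p); print('side rail',o+d*(.12-o[2])/d[2])
# probe tip triangulate
def tri(pa,pb):
    o1,d1=ray(t,pa);o2,d2=ray(s,pb)
    A=np.stack([d1,-d2],1); k=np.linalg.lstsq(A,o2-o1,rcond=None)[0]
    return o1+k[0]*d1,o2+k[1]*d2
print('probe',tri((346,134),(371,181)))
E
```

```text
tcp in top/side [[560.22010753 327.22609028]] [[ 86.81836869 321.96761482]]
285 [-14, -16, -15, -15, -15, -13, -13, -14, -11, -7, -6, -10, -8, -8, -7, -6, -6, -7, -5, -8, -3, -6, -6, -8, -5, -4, -5, -5, -5, -7]
318 [-14, -17, -16, -17, -13, -13, -16, -15, -15, -14, -9, -8, -8, -7, -8, -6, -9, -7, -5, -5, -3, -7, -8, -5, -6, -4, -8, -8, -6, -9]
351 [-18, -17, -17, -18, -16, -15, -13, -14, -14, -13, -16, -15, -14, -8, -7, -5, -8, -8, -8, -7, -6, -6, -7, -6, -6, -4, -6, -5, -5, -6]
fit [2.68993631e-02 1.64599913e+02] res 1.7889599659746696
[array([ 0.54804768, -0.06479497,  0.12      ]), array([ 0.54291482, -0.2127528 ,  0.12      ])] yaw of +y dir -1.986869611065843
flange face bottom [ 0.5594 -0.0406  0.105 ]
flange face top [ 0.5878 -0.0423  0.13  ]
flange mid [ 0.5731 -0.042   0.12  ]
Lpost L [0.5805 0.0843 0.134 ]
Lpost R [0.5804 0.0654 0.134 ]
Rpost L [ 0.5601 -0.2276  0.134 ]
Rpost R [ 0.5599 -0.2453  0.134 ]
tab tl [ 0.4492 -0.216   0.126 ]
tab tr [ 0.4496 -0.2265  0.126 ]
tab bl [ 0.4245 -0.2177  0.126 ]
tab br [ 0.4266 -0.2275  0.126 ]
br tl [ 0.4526 -0.1948  0.07  ]
br bl [ 0.4205 -0.1982  0.07  ]
br br [ 0.4233 -0.2472  0.07  ]
br tr [ 0.4558 -0.2458  0.07  ]
side rail [ 0.57149978 -0.0544715   0.12      ]
side rail [ 0.55321182 -0.21067984  0.12      ]
probe (array([ 0.6102313 , -0.19821451,  0.19849641]), array([ 0.60588899, -0.19836229,  0.1970502 ]))
```

```bash
python3 - <<'E'
from h import *
t=load('top')
g=cv2.cvtColor(t['img'],cv2.COLOR_BGR2GRAY).astype(float)
for x in(285,300,318,335,350): print(x,g[150:178,x].astype(int).tolist())
print('row157',g[156:160,210:285].mean(0).astype(int).tolist())
print('flangecols rows152-156',g[153:157,262:285].mean(0).astype(int).tolist())
print('flangecols rows165-168',g[165:169,262:285].mean(0).astype(int).tolist())
print('Rpost',g[161:166,350:376].mean(0).astype(int).tolist())
crop(t['img'],210,135,300,190,8,'pics/a.png');crop(t['img'],300,80,390,190,5,'pics/b.png')
E
```

```text
285 [123, 121, 118, 120, 120, 120, 119, 117, 118, 128, 147, 160, 163, 158, 144, 118, 101, 94, 97, 93, 96, 95, 95, 94, 92, 94, 94, 97]
300 [143, 129, 121, 118, 120, 118, 120, 117, 120, 120, 132, 148, 159, 162, 155, 143, 116, 100, 95, 93, 94, 94, 92, 99, 99, 96, 95, 94]
318 [119, 118, 119, 117, 121, 120, 120, 118, 118, 114, 117, 128, 147, 158, 159, 156, 143, 119, 99, 95, 95, 97, 95, 94, 95, 98, 94, 95]
335 [129, 121, 121, 118, 118, 116, 118, 118, 117, 120, 119, 117, 129, 145, 157, 162, 159, 145, 120, 101, 90, 91, 97, 94, 97, 99, 92, 96]
350 [153, 154, 156, 154, 147, 128, 121, 119, 118, 120, 129, 137, 137, 137, 147, 157, 164, 159, 145, 122, 97, 96, 94, 94, 95, 94, 95, 93]
row157 [156, 157, 156, 155, 155, 156, 160, 172, 184, 189, 190, 188, 188, 184, 169, 140, 118, 125, 139, 152, 155, 156, 155, 155, 154, 154, 153, 152, 152, 151, 148, 143, 142, 141, 142, 141, 142, 139, 130, 115, 103, 107, 120, 131, 136, 139, 141, 141, 135, 118, 95, 84, 94, 114, 129, 138, 137, 129, 127, 136, 139, 140, 146, 149, 135, 108, 97, 108, 113, 114, 114, 117, 121, 123, 122]
flangecols rows152-156 [102, 124, 138, 142, 142, 139, 135, 136, 134, 131, 134, 136, 125, 106, 103, 113, 120, 120, 121, 120, 120, 121, 120]
flangecols rows165-168 [83, 92, 95, 96, 97, 96, 101, 107, 112, 122, 134, 136, 125, 98, 88, 92, 94, 94, 96, 99, 99, 101, 102]
Rpost [143, 144, 141, 138, 137, 139, 139, 139, 138, 137, 142, 161, 183, 190, 190, 189, 188, 183, 169, 141, 126, 129, 135, 139, 140, 140]
```

View pics/a.png

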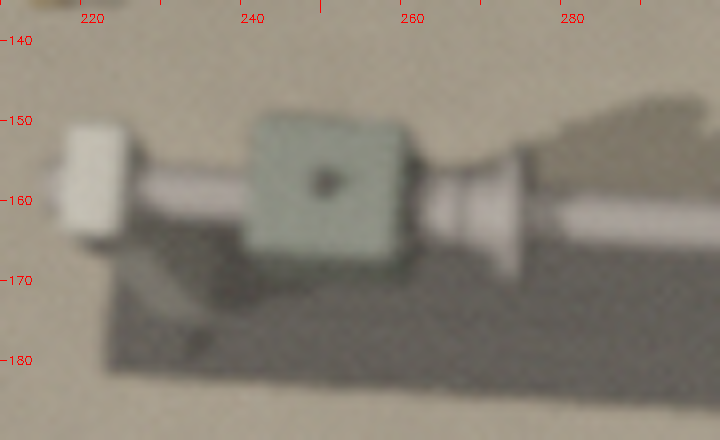

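View pics/b.png

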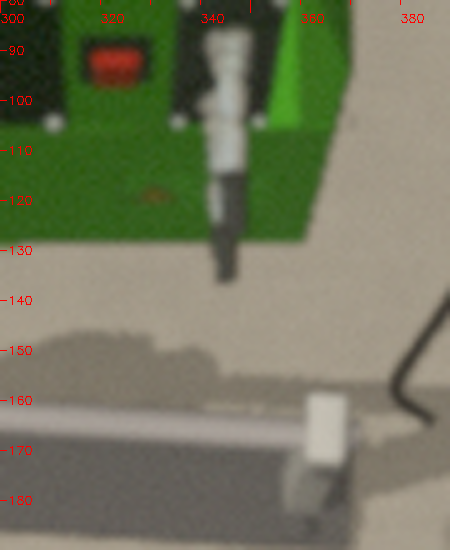

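```bash
python3 - <<'E'
from h import *
t=load('top');s=load('side')
f=lambda p,z:onz(t,p,z)
L=f((220.8,156.9),.134);Rr=f((364.7,165.2),.134)
print('posts',L,Rr,np.linalg.norm(L-Rr),'yaw',np.degrees(np.arctan2(-(L-Rr)[0],(L-Rr)[1])))
u=(L-Rr)/np.linalg.norm(L-Rr); print('u',u)
# rail from lower-edge
P=[]
for x,y in[(285,164.6),(300,165.5),(318,166.6),(335,167.65),(350,168.75)]:
    o,d=ray(t,(x,y)); 
    # plane through o with normal perp to d and u ; axis 8mm on +x side
    n=np.cross(u,d); n/=np.linalg.norm(n)
    if n[0]<0:n=-n
    # point on axis: o+d*k + 8mm*n with z=.12
    q=o+.008*n; k=(.12-q[2])/d[2]; P.append(q+k*d)
P=np.array(P);print(P.round(4)); a=np.polyfit(P[:,1],P[:,0],1);print('rail x =',a,'yaw',-np.degrees(np.arctan(a[0])))
print('flange',f((274.6,161.1),.12), 'posts pred flange', Rr+u*.17, 'x line at flange',np.polyval(a,-.0415))
for p in[(348,180),(347,216)]:
    o,d=ray(s,p); q=o+d*(.12-o[2])/d[2]; print('side rail',q,np.polyval(a,q[1]))
q=np.mean([f(p,.126) for p in[(353.2,214.8),(357.6,214.8),(354.2,226),(358.5,225.2)]],0);print('tab',q)
q=np.mean([f(p,.07) for p in[(342.3,216.5),(343.7,230.5),(365.2,229.2),(364,215.3)]],0);print('bridge',q)
E
```

```text
posts [0.5807015  0.07699628 0.134     ] [ 0.55948867 -0.24239034  0.134     ] 0.32009029010286066 yaw -3.799855209832703
u [0.06627138 0.99780164 0.        ]
[[ 0.574  -0.065   0.12  ]
 [ 0.5717 -0.0988  0.12  ]
 [ 0.5688 -0.1394  0.12  ]
 [ 0.5661 -0.1777  0.12  ]
 [ 0.5633 -0.2114  0.12  ]]
rail x = [0.07234514 0.57881813] yaw -4.137862319283087
flange [ 0.57405141 -0.04111216  0.12      ] posts pred flange [ 0.57075481 -0.07276406  0.134     ] x line at flange 0.5758158075690298
side rail [ 0.57149978 -0.0544715   0.12      ] 0.5748773828763487
side rail [ 0.55951411 -0.21069214  0.12      ] 0.563575578691387
tab [ 0.43824325 -0.22094772  0.126     ]
bridge [ 0.43878196 -0.22063145  0.07      ]
```

Measured so far:
- **Posts:** 320.1 mm apart, as specified.
- **Rail:** yaw about -4°, x≈0.567 at y=-0.15.
- **Flange face:** y≈-0.041.
- **Tab:** centre at (0.4385,-0.2208), carriage yaw about +4°.

I'll move above the tab now.

```bash
cat > mv.py <<'E'
import numpy as np,sys
from scipy.spatial.transform import Rotation as Rn
from rig import bot
def plan(p,yaw,tilt=True):
    s=bot.read_state();R=np.array(s['tcp_rot']);P=np.array(s['position'])
    a=np.radians(yaw); c,n=np.cos(a),np.sin(a)
    # tool x down, y = -carriage y, z = -carriage x
    T=np.stack([[0,0,-1],[n,-c,0],[-c,-n,0]],1)
    print('t',s['time_s'],'pos',P.round(4),'open',round(s['opening'],3),'F',np.round(s['force'],2),'M',np.round(s['moment'],2))
    print('shift mm',(R.T@(np.array(p)-P)*1000).round(1),'rot deg',np.degrees(Rn.from_matrix(R.T@T).as_rotvec()).round(2))
if __name__=='__main__':
    v=list(map(float,sys.argv[1:])); plan(v[:3],v[3])
E
python3 mv.py .4385 -.2208 .20 4
```

```text
t 0.1 pos [ 0.2281 -0.5812  0.2217] open 1.002 F [0.19 0.36 0.34] M [-0.02  0.01  0.03]
shift mm [  22.3 -258.6 -327.4] rot deg [17.42 -0.    0.11]
```

>>> play_rows([
  [[0,-30,-38],[3,0,0],0.6],
  [[2,-62,-79],[6,0,0],0.6],
  [[5,-94,-119],[9,0,0],0.6],
  [[8,-126,-160],[12,0,0],0.6],
  [[12,-160,-202],[15,0,0],0.6],
  [[16,-194,-245],[17,0,0],0.6],
  [[20,-228,-288],[17.4,0,0],0.6],
  [[22.3,-258.6,-327.4],[17.4,0,0.1],0.6],
])

```text
time_s: 0.9
position: [0.4292, -0.2363, 0.2009]
tcp_rot: [[0.0, 0.069, -0.998], [-0.001, -0.998, -0.069], [-1.0, 0.001, 0.0]]
force: [0.7, -0.6, 0.3]
opening: 0.599
```

>>> play_rows([
  [[0,0,0],[0,0,0],0.6],
  [[0,0,0],[0,0,0],0.6],
])

```text
time_s: 1.1
position: [0.429, -0.2371, 0.2011]
tcp_rot: [[-0.0, 0.074, -0.997], [-0.002, -0.997, -0.074], [-1.0, 0.002, 0.0]]
force: [1.0, -0.7, 0.3]
opening: 0.602
```

```bash
python3 mv.py .4385 -.2208 .081 4; python3 - <<'E'
from rig import bot
from h import *
for n in('side','top'):
    c=bot.capture(n); np.savez(f'{n}1.npz',**c); cv2.imwrite(f'pics/{n}1.png',c['img'])
    P=np.array(bot.read_state()['position']); u,v=proj(c,P)[0].astype(int); print(n,u,v)
    crop(c['img'],max(u-70,0),max(v-60,0),u+70,v+50,5,f'pics/{n}1c.png')
E
```

```text
t 1.1 pos [ 0.429  -0.2371  0.2011] open 0.602 F [ 1.01 -0.65  0.25] M [ 0.   -0.02  0.05]
shift mm [120.  -15.7 -10.7] rot deg [ 0.22  0.03 -0.09]
side 281 189
top 368 220
```

View pics/side1.png

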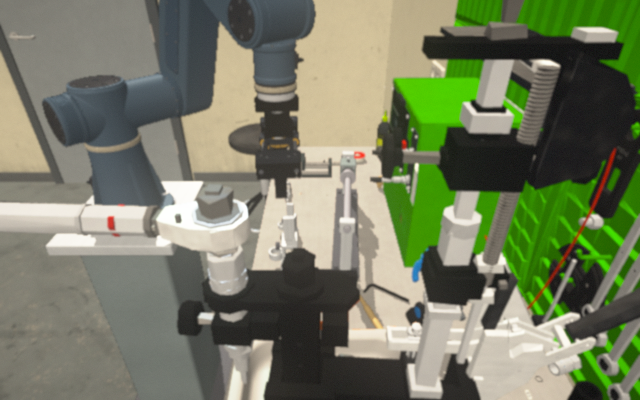

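View pics/side1c.png

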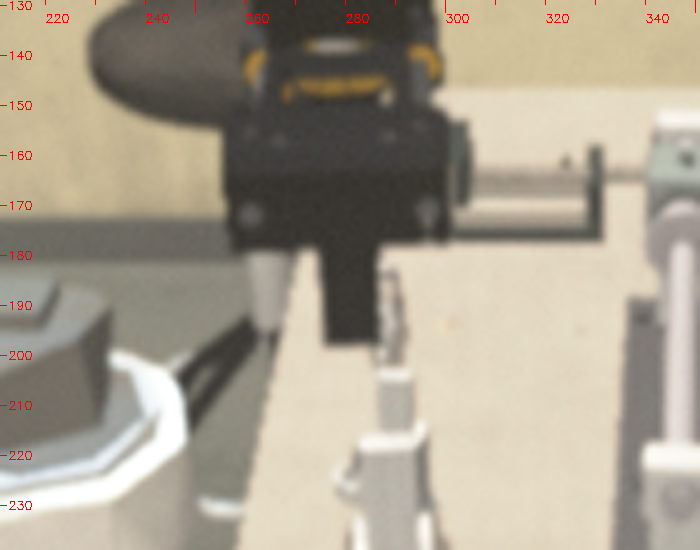

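View pics/top1.png

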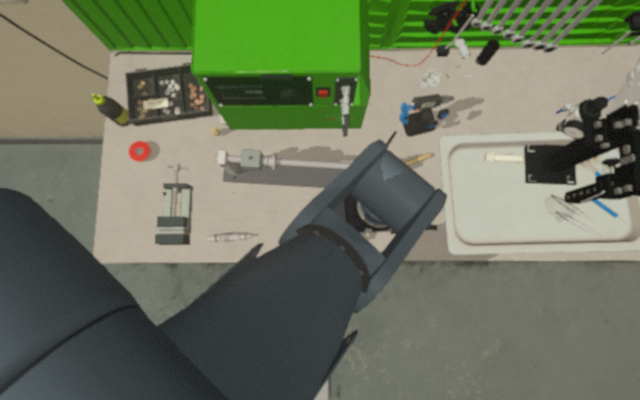

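```bash
python3 - <<'E'
from h import *
s=load('side1')
print(proj(s,[[.4385,-.2208,.126],[.4385,-.2208,.07],[.43,-.11,.08],[.567,-.15,.12],[.608,-.198,.198]]))
E
```

```text
[[289.03476716 216.40335515]
 [290.10298257 237.9702714 ]
 [289.14575793 206.22807688]
 [348.69193618 200.74053983]
 [372.05820638 180.4994599 ]]
```

>>> play_rows([
  [[5,-8,-5],[0,0,0],0.6],
  [[15,-15.7,-10.7],[0.2,0,0],0.6],
  [[30,-15.7,-10.7],[0.2,0,0],0.6],
  [[45,-15.7,-10.7],[0.2,0,0],0.6],
  [[45,-15.7,-10.7],[0.2,0,0],0.6],
  [[45,-15.7,-10.7],[0.2,0,0],0.6],
])

```text
time_s: 1.8
position: [0.438, -0.2219, 0.1557]
tcp_rot: [[-0.001, 0.066, -0.998], [-0.001, -0.998, -0.066], [-1.0, 0.001, 0.001]]
force: [0.2, -0.3, 0.0]
opening: 0.603
```

```bash
python3 mv.py .4385 -.2208 .081 4; python3 - <<'E'
from rig import bot
from h import *
c=bot.capture('side'); crop(c['img'],230,140,350,250,6,'pics/side2c.png')
E
```

```text
t 1.8 pos [ 0.438  -0.2219  0.1557] open 0.603 F [ 0.22 -0.29  0.02] M [ 0.01 -0.04  0.04]
shift mm [74.7 -1.1 -0.7] rot deg [-0.23  0.04 -0.03]
```

View pics/side2c.png

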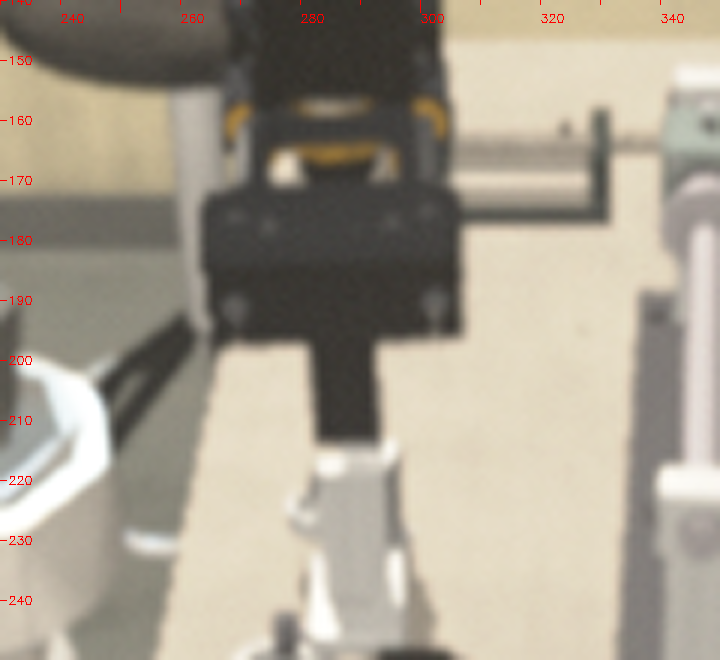

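The side view agrees with the prediction (289,216): the large tab's top edge is at rows 216–217. The smaller look-alike's tab, at rows 203–216, is behind it. Now I'll descend and grip.

>>> play_rows([
  [[15,-1,0],[0,0,0],0.6],
  [[35,-1.1,-0.7],[0,0,0],0.6],
  [[55,-1.1,-0.7],[0,0,0],0.6],
  [[68,-1.1,-0.7],[0,0,0],0.6],
  [[74.7,-1.1,-0.7],[0,0,0],0.6],
  [[74.7,-1.1,-0.7],[0,0,0],0.6],
])

```text
time_s: 2.45
position: [0.4389, -0.221, 0.0813]
tcp_rot: [[-0.0, 0.066, -0.998], [-0.001, -0.998, -0.066], [-1.0, 0.001, 0.0]]
force: [-0.4, -0.8, 0.3]
opening: 0.598
```

>>> play_rows([
  [[0,0,0],[0,0,0],0.3],
  [[0,0,0],[0,0,0],0.2],
  [[0,0,0],[0,0,0],0.1],
  [[0,0,0],[0,0,0],0.0],
  [[0,0,0],[0,0,0],0.0],
  [[0,0,0],[0,0,0],0.0],
  [[0,0,0],[0,0,0],0.0],
  [[0,0,0],[0,0,0],0.0],
])

```text
time_s: 3.25
position: [0.439, -0.221, 0.0815]
tcp_rot: [[0.001, 0.067, -0.998], [-0.002, -0.998, -0.067], [-1.0, 0.002, -0.0]]
force: [0.9, -0.5, -0.8]
opening: 0.108
```

```bash
python3 mv.py .4385 -.2208 .20 4; python3 - <<'E'
from rig import bot
from h import *
c=bot.capture('side'); crop(c['img'],230,140,350,260,6,'pics/side3c.png')
E
```

```text
t 3.25 pos [ 0.439  -0.221   0.0815] open 0.108 F [ 0.94 -0.51 -0.83] M [-0.    0.02 -0.03]
shift mm [-118.5   -0.     0.5] rot deg [-0.18 -0.02 -0.1 ]
```

View pics/side3c.png

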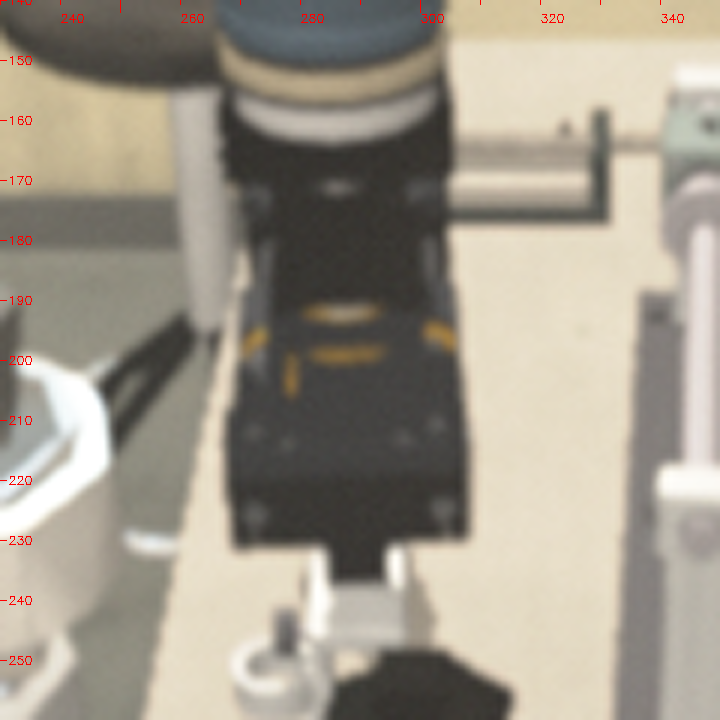

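Gripped: opening 0.108 is about 9.4 mm. The side view shows the fingers around the tab, just above the bridge. Lifting now.

>>> play_rows([
  [[-10,0,0],[0,0,0],0.0],
  [[-30,0,0],[0,0,0],0.0],
  [[-55,0,0],[0,0,0],0.0],
  [[-85,0,0],[0,0,0],0.0],
  [[-115,0,0],[0,0,0],0.0],
  [[-140,0,0],[0,0,0],0.0],
  [[-152,0,0],[0,0,0],0.0],
  [[-152,0,0],[0,0,0],0.0],
])

```text
time_s: 4.1
position: [0.4396, -0.2211, 0.2358]
tcp_rot: [[0.004, 0.067, -0.998], [-0.004, -0.998, -0.067], [-1.0, 0.005, -0.004]]
force: [-0.1, -0.1, -2.9]
opening: 0.114
```

```bash
python3 mv.py .5685 -.128 .233 -4; python3 - <<'E'
from rig import bot
from h import *
c=bot.capture('side'); crop(c['img'],230,90,390,230,5,'pics/side4c.png')
E
```

```text
t 4.1 pos [ 0.4396 -0.2211  0.2358] open 0.114 F [-0.11 -0.06 -2.86] M [-0.01  0.01  0.01]
shift mm [   2.8  -84.3 -134.8] rot deg [ 7.82 -0.22 -0.26]
```

View pics/side4c.png

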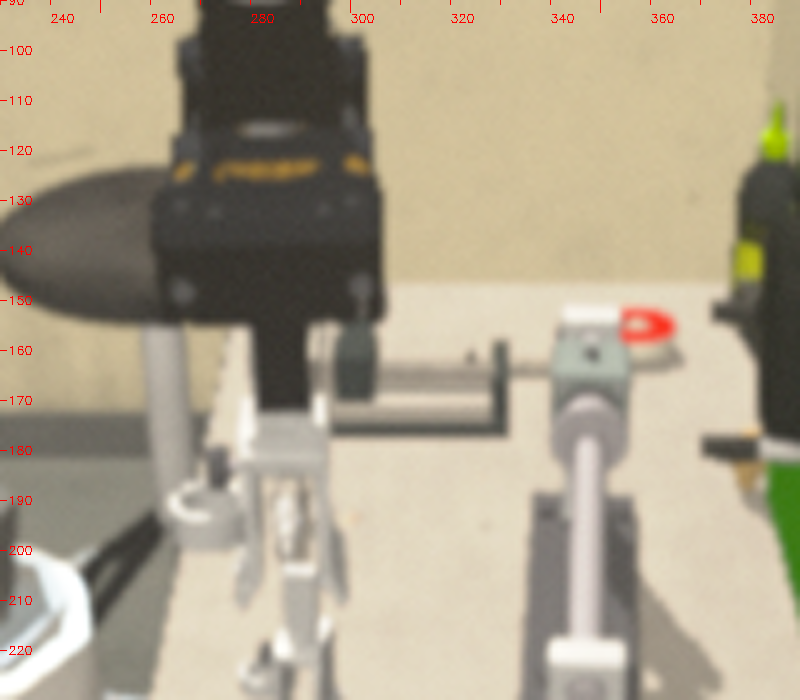

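The carriage is lifted, hanging straight (cheeks at columns 277–298). Next I move it over the rail.

>>> play_rows([
  [[0,-10,-15],[1,0,0],0.0],
  [[2,-25,-40],[2.5,0,0],0.0],
  [[2.8,-42,-67],[4,0,0],0.0],
  [[2.8,-58,-93],[5.5,0,0],0.0],
  [[2.8,-72,-115],[7,-0.2,-0.2],0.0],
  [[2.8,-81,-129],[7.8,-0.2,-0.3],0.0],
  [[2.8,-84.3,-134.8],[7.8,-0.2,-0.3],0.0],
  [[2.8,-84.3,-134.8],[7.8,-0.2,-0.3],0.0],
])

```text
time_s: 4.95
position: [0.5673, -0.1269, 0.2293]
tcp_rot: [[-0.006, -0.068, -0.998], [0.004, -0.998, 0.068], [-1.0, -0.004, 0.006]]
force: [0.1, -1.1, -2.7]
opening: 0.113
```

>>> play_rows([
  [[0,0,0],[0,0,0],0.0],
  [[0,0,0],[0,0,0],0.0],
])

```text
time_s: 5.15
position: [0.5667, -0.1281, 0.2303]
tcp_rot: [[-0.005, -0.07, -0.998], [0.004, -0.998, 0.07], [-1.0, -0.003, 0.005]]
force: [0.5, -0.7, -1.8]
opening: 0.115
```

```bash
python3 mv.py .5685 -.128 .1495 -4; python3 - <<'E'
from rig import bot
from h import *
c=bot.capture('side'); np.savez('side5.npz',**c); crop(c['img'],280,70,420,230,5,'pics/side5c.png')
c=bot.capture('top'); crop(c['img'],200,80,390,220,4,'pics/top5c.png')
E
```

```text
t 5.15 pos [ 0.5667 -0.1281  0.2303] open 0.115 F [ 0.46 -0.74 -1.8 ] M [-0.02 -0.   -0.03]
shift mm [80.8  0.1 -2.2] rot deg [-0.03  0.27  0.2 ]
```

View pics/side5c.png

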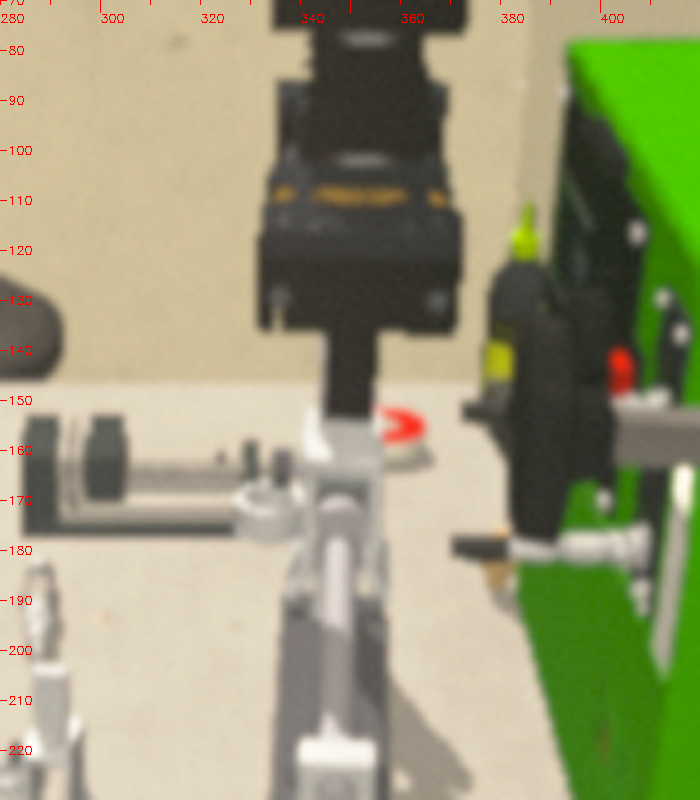

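View pics/top5c.png

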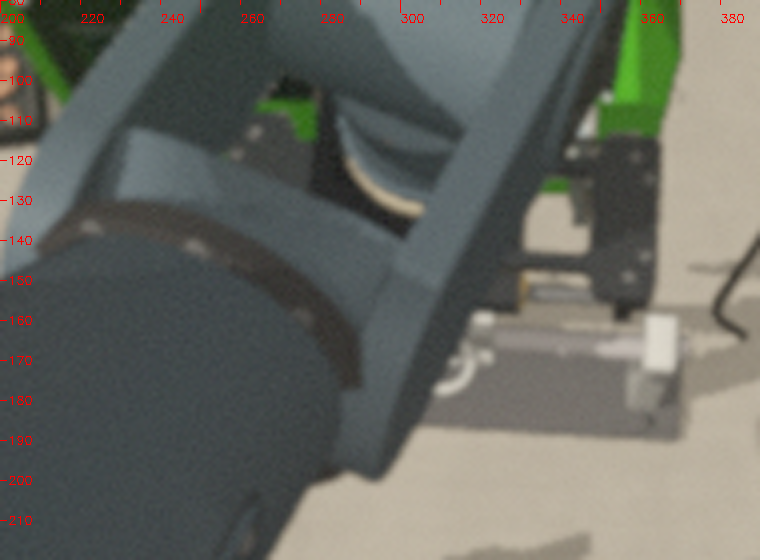

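```bash
python3 - <<'E'
from h import *
s=load('side5');g=cv2.cvtColor(s['img'],cv2.COLOR_BGR2GRAY).astype(int)
rail=lambda y:np.array([.5745+.0695*(y+.041),y,.12])
for y in(-.1,-.15,-.18,-.2,-.22): print(y,rail(y).round(4),proj(s,rail(y)).round(1), 'edges',proj(s,rail(y)+[[-.008,0,0],[.008,0,0]])[:,0].round(1))
n=np.array([-.0695*.025,-.025,0])
for nm,z in(('foot',.149),('lip18',.155),('bridge underside',.209),('bridge top',.219)):
    b=np.array([.5667,-.1281,z])+n; print(nm,proj(s,[b-[.018,0,0],b+[.018,0,0]]).round(1).tolist())
for r in(185,188,195,200,205,210): print(r,g[r,332:366].tolist())
E
```

```text
-0.1 [ 0.5704 -0.1     0.12  ] [[348.8 189.4]] edges [345.3 352.2]
-0.15 [ 0.5669 -0.15    0.12  ] [[348.7 200.7]] edges [345.1 352.2]
-0.18 [ 0.5648 -0.18    0.12  ] [[348.6 208.1]] edges [344.9 352.3]
-0.2 [ 0.5634 -0.2     0.12  ] [[348.5 213.2]] edges [344.8 352.3]
-0.22 [ 0.5621 -0.22    0.12  ] [[348.5 218.5]] edges [344.7 352.3]
foot [[340.1, 190.2], [356.6, 190.2]]
lip18 [[340.2, 187.9], [356.8, 187.8]]
bridge underside [[340.9, 165.6], [358.1, 165.6]]
bridge top [[341.1, 161.3], [358.3, 161.3]]
185 [213, 214, 213, 213, 207, 190, 182, 182, 183, 183, 182, 176, 177, 199, 217, 219, 205, 182, 165, 176, 190, 194, 187, 172, 158, 171, 200, 214, 215, 213, 212, 213, 213, 213]
188 [217, 216, 216, 210, 196, 187, 182, 167, 161, 165, 170, 173, 181, 202, 216, 218, 204, 182, 159, 165, 182, 184, 173, 170, 172, 187, 206, 215, 215, 215, 213, 211, 212, 213]
195 [217, 219, 218, 201, 160, 127, 124, 121, 123, 121, 120, 126, 145, 162, 172, 183, 184, 171, 141, 107, 97, 104, 113, 116, 124, 154, 197, 216, 217, 215, 215, 214, 213, 215]
200 [218, 218, 211, 183, 147, 124, 123, 122, 125, 122, 123, 124, 132, 144, 149, 150, 146, 137, 125, 101, 91, 91, 89, 91, 104, 150, 197, 216, 217, 215, 216, 216, 213, 209]
205 [216, 216, 202, 164, 131, 122, 121, 121, 123, 124, 120, 122, 133, 144, 149, 150, 146, 137, 122, 101, 92, 89, 89, 89, 99, 126, 169, 204, 214, 217, 217, 215, 215, 215]
210 [216, 213, 199, 160, 131, 124, 123, 123, 125, 123, 123, 125, 137, 146, 151, 150, 145, 136, 126, 118, 118, 113, 100, 94, 98, 118, 139, 148, 154, 162, 179, 201, 214, 215]
```

In the side view the channel (middle at column ~347.4) is centred on the rail (~347.6). Lowering in stages.

>>> play_rows([
  [[8,0,-0.5],[0,0.2,0.2],0.0],
  [[18,0,-1],[0,0.2,0.2],0.0],
  [[28,0,-1],[0,0.2,0.2],0.0],
  [[38,0,-1],[0,0.2,0.2],0.0],
  [[48,0,-1],[0,0.2,0.2],0.0],
  [[55,0,-1],[0,0.2,0.2],0.0],
  [[55,0,-1],[0,0.2,0.2],0.0],
])

```text
time_s: 5.95
position: [0.5677, -0.1271, 0.1741]
tcp_rot: [[-0.003, -0.069, -0.998], [0.001, -0.998, 0.069], [-1.0, -0.001, 0.003]]
force: [0.1, -0.2, -2.8]
opening: 0.114
```

```bash
python3 mv.py .5672 -.128 .1515 -4; python3 - <<'E'
from rig import bot
from h import *
c=bot.capture('side'); np.savez('side6.npz',**c); crop(c['img'],280,90,420,230,5,'pics/side6c.png')
E
```

```text
t 5.95 pos [ 0.5677 -0.1271  0.1741] open 0.114 F [ 0.11 -0.22 -2.76] M [0.03 0.01 0.01]
shift mm [22.6  1.   0.4] rot deg [0.02 0.16 0.05]
```

View pics/side6c.png

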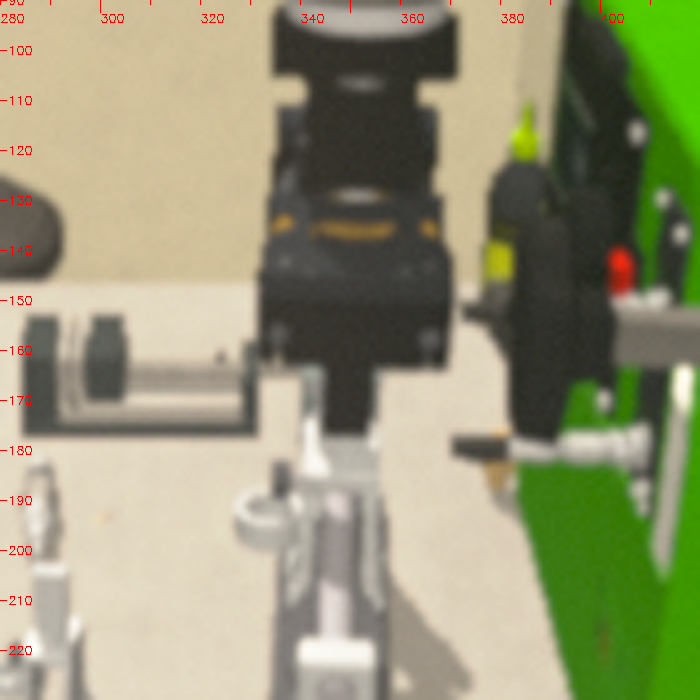

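The rail now runs inside the channel (rail at columns 343–351, cheeks at 338 and 355) and there is no contact force. Lowering to seat it.

>>> play_rows([
  [[7,0.5,0.2],[0,0.1,0],0.0],
  [[14,0.5,0.4],[0,0.1,0],0.0],
  [[19,0.5,0.4],[0,0.1,0],0.0],
  [[22,0.5,0.4],[0,0.1,0],0.0],
  [[22,0.5,0.4],[0,0.1,0],0.0],
])

```text
time_s: 6.5
position: [0.5678, -0.1278, 0.1531]
tcp_rot: [[0.001, -0.07, -0.998], [0.0, -0.998, 0.07], [-1.0, -0.0, -0.001]]
force: [0.5, 0.1, -2.9]
opening: 0.115
```

>>> play_rows([
  [[1,0,0],[0,0,0],0.0],
  [[2,0,0],[0,0,0],0.0],
  [[2,0,0],[0,0,0],0.0],
])

```text
time_s: 6.8
position: [0.5683, -0.128, 0.1517]
tcp_rot: [[0.002, -0.069, -0.998], [-0.0, -0.998, 0.069], [-1.0, 0.0, -0.002]]
force: [0.0, -0.2, -3.2]
opening: 0.112
```

>>> play_rows([
  [[1,0,0],[0,0,0],0.0],
  [[1.5,0,0],[0,0,0],0.0],
  [[1.5,0,0],[0,0,0],0.0],
])

```text
time_s: 7.1
position: [0.5681, -0.1279, 0.1501]
tcp_rot: [[0.002, -0.069, -0.998], [-0.0, -0.998, 0.069], [-1.0, 0.0, -0.002]]
force: [-0.1, 0.6, -3.0]
opening: 0.112
```

>>> play_rows([
  [[1,0,0],[0,0,0],0.0],
  [[1,0,0],[0,0,0],0.0],
])

```text
time_s: 7.3
position: [0.5683, -0.128, 0.1496]
tcp_rot: [[0.002, -0.069, -0.998], [-0.0, -0.998, 0.069], [-1.0, 0.0, -0.002]]
force: [-0.8, -0.1, 0.5]
opening: 0.114
```

Seated: the vertical force went from -3 N (weight carried) to +0.5 N at z=0.1496, as predicted. I'll add a slight downward bias, dwell, and check.

>>> play_rows([
  [[0.5,0,0],[0,0,0],0.0],
  [[0.5,0,0],[0,0,0],0.0],
  [[0.5,0,0],[0,0,0],0.0],
])

```text
time_s: 7.6
position: [0.5683, -0.128, 0.1496]
tcp_rot: [[0.002, -0.069, -0.998], [-0.001, -0.998, 0.069], [-1.0, 0.0, -0.003]]
force: [-1.1, 1.4, 6.0]
opening: 0.113
```

```bash
python3 mv.py .5683 -.128 .1496 -4; python3 - <<'E'
from rig import bot
from h import *
c=bot.capture('side'); np.savez('side7.npz',**c); crop(c['img'],300,130,400,230,6,'pics/side7c.png')
c=bot.capture('top'); crop(c['img'],200,80,390,220,4,'pics/top7c.png')
E
```

```text
t 7.6 pos [ 0.5683 -0.128   0.1496] open 0.113 F [-1.06  1.38  5.96] M [ 0.15  0.4  -0.04]
shift mm [-0.  0. -0.] rot deg [ 0.02 -0.14 -0.03]
```

View pics/side7c.png

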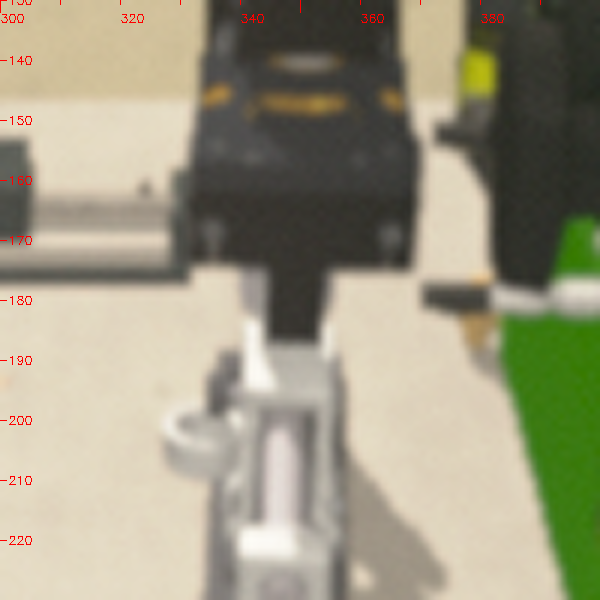

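View pics/top7c.png

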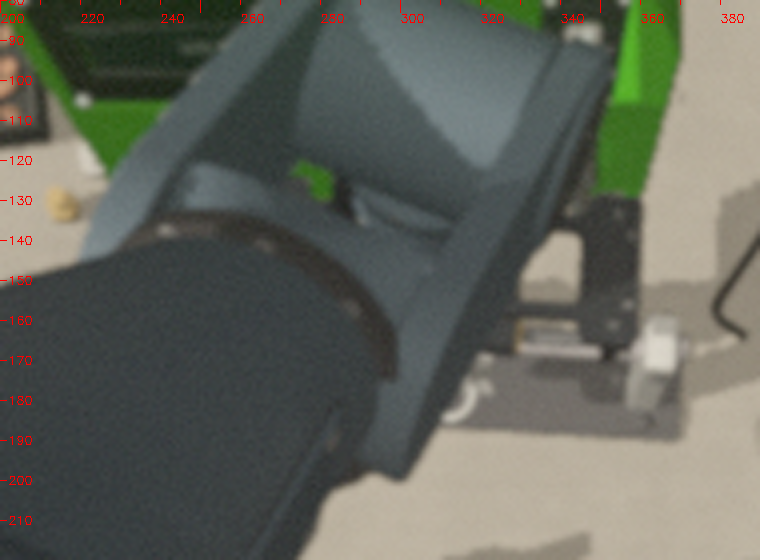

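Seated, with the rail at the top of the channel (columns 344–350, between the cheeks at 342 and 353). Now sliding left along the rail.

>>> play_rows([
  [[-0.2,-3,0],[0,0,0],0.0],
  [[-0.2,-8,0],[0,0,0],0.0],
  [[-0.2,-14,0],[0,0,0],0.0],
  [[-0.2,-20,0],[0,0,0],0.0],
  [[-0.2,-26,0],[0,0,0],0.0],
  [[-0.2,-31,0],[0,0,0],0.0],
  [[-0.2,-34,0],[0,0,0],0.0],
  [[-0.2,-35,0],[0,0,0],0.0],
])

```text
time_s: 8.5
position: [0.5716, -0.0931, 0.1496]
tcp_rot: [[0.004, -0.068, -0.998], [-0.002, -0.998, 0.068], [-1.0, 0.002, -0.004]]
force: [-0.4, -4.1, 5.0]
opening: 0.113
```

```bash
python3 mv.py .5725 -.068 .1496 -4
```

```text
t 8.5 pos [ 0.5716 -0.0931  0.1496] open 0.113 F [-0.43 -4.14  4.98] M [-0.75  0.1   0.07]
shift mm [ -0.1 -25.1   0.8] rot deg [ 0.08 -0.25 -0.11]
```

>>> play_rows([
  [[-0.2,-3,0.3],[0,0,0],0.0],
  [[-0.3,-7,0.5],[0,0,0],0.0],
  [[-0.3,-11,0.5],[0,0,0],0.0],
  [[-0.3,-15,0.5],[0,0,0],0.0],
  [[-0.3,-18,0.5],[0,0,0],0.0],
  [[-0.3,-20,0.5],[0,0,0],0.0],
  [[-0.3,-20,0.5],[0,0,0],0.0],
])

```text
time_s: 9.2
position: [0.5719, -0.0726, 0.1496]
tcp_rot: [[0.003, -0.069, -0.998], [-0.001, -0.998, 0.069], [-1.0, 0.001, -0.003]]
force: [0.2, -4.2, 5.9]
opening: 0.115
```

>>> play_rows([
  [[0,-1,0],[0,0,0],0.0],
  [[0,-2,0],[0,0,0],0.0],
  [[0,-3,0],[0,0,0],0.0],
])

```text
time_s: 9.5
position: [0.5721, -0.0701, 0.1496]
tcp_rot: [[0.003, -0.069, -0.998], [-0.001, -0.998, 0.069], [-1.0, 0.001, -0.003]]
force: [0.0, -4.5, 5.1]
opening: 0.109
```

>>> play_rows([
  [[0,-1,0],[0,0,0],0.0],
  [[0,-2,0],[0,0,0],0.0],
  [[0,-3,0],[0,0,0],0.0],
])

```text
time_s: 9.8
position: [0.5722, -0.0676, 0.1496]
tcp_rot: [[0.003, -0.069, -0.998], [-0.002, -0.998, 0.069], [-1.0, 0.002, -0.003]]
force: [-0.3, -5.5, 5.7]
opening: 0.113
```

>>> play_rows([
  [[0,-1,0],[0,0,0],0.0],
  [[0,-2,0],[0,0,0],0.0],
  [[0,-3,0],[0,0,0],0.0],
])

```text
time_s: 10.1
position: [0.5724, -0.0651, 0.1496]
tcp_rot: [[0.003, -0.068, -0.998], [-0.003, -0.998, 0.068], [-1.0, 0.003, -0.003]]
force: [-0.6, -8.2, 5.6]
opening: 0.111
```

>>> play_rows([
  [[0,-1,0],[0,0,0],0.0],
  [[0,-2,0],[0,0,0],0.0],
  [[0,-3,0],[0,0,0],0.0],
  [[0,-3,0],[0,0,0],0.0],
])

```text
time_s: 10.5
position: [0.5726, -0.0626, 0.1496]
tcp_rot: [[0.003, -0.068, -0.998], [-0.004, -0.998, 0.068], [-1.0, 0.004, -0.003]]
force: [-0.7, -8.9, 6.0]
opening: 0.117
```

>>> play_rows([
  [[0,-1,0],[0,0,0],0.0],
  [[0,-2,0],[0,0,0],0.0],
  [[0,-3,0],[0,0,0],0.0],
  [[0,-3,0],[0,0,0],0.0],
])

```text
time_s: 10.9
position: [0.5728, -0.0602, 0.1496]
tcp_rot: [[0.002, -0.068, -0.998], [-0.005, -0.998, 0.068], [-1.0, 0.005, -0.003]]
force: [-1.3, -9.3, 6.2]
opening: 0.113
```

```bash
python3 mv.py .5732 -.057 .1496 -4; python3 - <<'E'
from rig import bot
from h import *
c=bot.capture('side'); np.savez('side8.npz',**c); crop(c['img'],300,120,400,220,6,'pics/side8c.png')
c=bot.capture('top'); cv2.imwrite('pics/top8.png',c['img'])
E
```

```text
t 10.9 pos [ 0.5728 -0.0602  0.1496] open 0.113 F [-1.3  -9.27  6.18] M [-1.73  0.29 -0.05]
shift mm [ 0.  -3.2 -0.2] rot deg [ 0.1  -0.16 -0.28]
```

View pics/side8c.png

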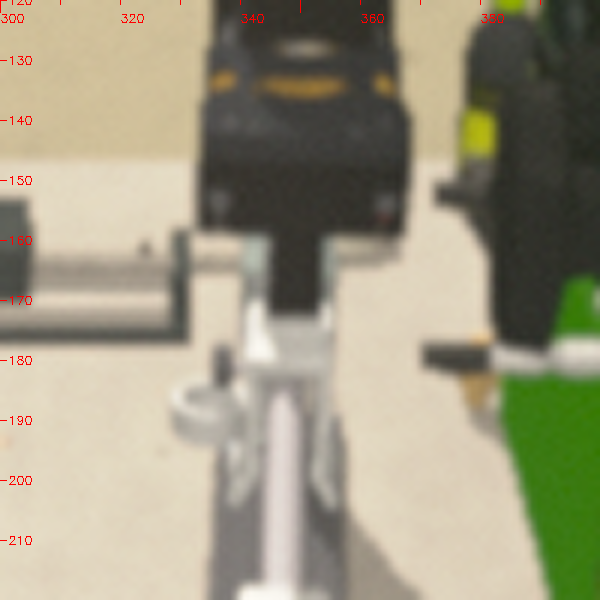

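View pics/top8.png

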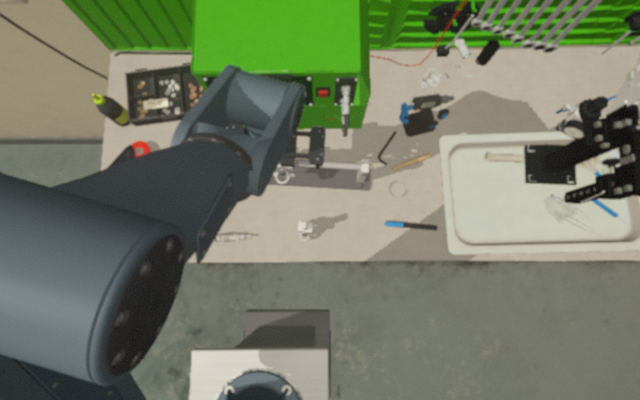

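Fully seated on the rail and pressing the flange. I'll ease the downward bias so that friction stops masking the spring force, and re-read.

>>> play_rows([
  [[-0.3,0,0],[0,0,0],0.0],
  [[-0.7,0,0],[0,0,0],0.0],
  [[-0.7,0,0],[0,0,0],0.0],
])

```text
time_s: 11.3
position: [0.5728, -0.0602, 0.1497]
tcp_rot: [[0.002, -0.068, -0.998], [-0.005, -0.998, 0.068], [-1.0, 0.005, -0.003]]
force: [-0.2, -9.9, 2.2]
opening: 0.111
```

```bash
python3 mv.py .5732 -.057 .1496 -4; python3 - <<'E'
from h import *
from rig import bot
E
```

```text
t 11.3 pos [ 0.5728 -0.0602  0.1497] open 0.111 F [-0.2  -9.88  2.23] M [-1.77  0.01 -0.06]
shift mm [ 0.1 -3.2 -0.2] rot deg [ 0.09 -0.14 -0.26]
```

>>> play_rows([
  [[-0.2,0,0],[0,0,0],0.0],
  [[-0.4,0,0],[0,0,0],0.0],
  [[-0.4,0,0],[0,0,0],0.0],
])

```text
time_s: 11.6
position: [0.5727, -0.0601, 0.1497]
tcp_rot: [[0.002, -0.068, -0.998], [-0.005, -0.998, 0.068], [-1.0, 0.004, -0.002]]
force: [1.4, -8.8, 0.4]
opening: 0.115
```

>>> play_rows([
  [[0,-1,0],[0,0,0],0.0],
  [[0,-2,0],[0,0,0],0.0],
  [[0,-2,0],[0,0,0],0.0],
])

```text
time_s: 11.9
position: [0.5729, -0.0584, 0.1497]
tcp_rot: [[0.002, -0.068, -0.998], [-0.005, -0.998, 0.068], [-1.0, 0.005, -0.002]]
force: [0.4, -9.6, -0.4]
opening: 0.114
```

>>> play_rows([
  [[0,-0.7,0],[0,0,0],0.0],
  [[0,-1.3,0],[0,0,0],0.0],
  [[0,-1.3,0],[0,0,0],0.0],
  [[0,-1.3,0],[0,0,0],0.0],
  [[0,-1.3,0],[0,0,0],0.0],
])

```text
time_s: 12.4
position: [0.5729, -0.0575, 0.1497]
tcp_rot: [[0.002, -0.068, -0.998], [-0.006, -0.998, 0.068], [-1.0, 0.006, -0.002]]
force: [-0.4, -10.4, -1.0]
opening: 0.117
```

>>> play_rows([
  [[0,0,0],[0,0,0],0.0],
  [[0,0,0],[0,0,0],0.0],
  [[0,0,0],[0,0,0],0.0],
])

```text
time_s: 12.7
position: [0.5729, -0.0574, 0.1497]
tcp_rot: [[0.002, -0.068, -0.998], [-0.006, -0.998, 0.068], [-1.0, 0.006, -0.002]]
force: [0.7, -10.9, -0.5]
opening: 0.116
```

```bash
python3 - <<'E'
from rig import bot
from h import *
F=[]
for i in range(4):
    c=bot.capture('side'); s=bot.read_state(); F.append(s['force'])
print(np.round(F,2),np.mean(F,0),np.round(s['position'],4),s['opening'],s['time_s'],np.abs(s['qvel']).max())
crop(c['img'],300,120,400,220,6,'pics/side9c.png')
c=bot.capture('top'); cv2.imwrite('pics/top9.png',c['img'])
E
```

```text
[[ -0.27 -11.16  -0.05]
 [ -0.97 -11.54   0.17]
 [  0.82 -11.95   0.34]
 [ -0.58 -10.9   -0.28]] [ -0.24770078 -11.38680769   0.04162017] [ 0.5729 -0.0575  0.1497] 0.11229627047487667 12.9 0.047556406036428175
```

View pics/side9c.png

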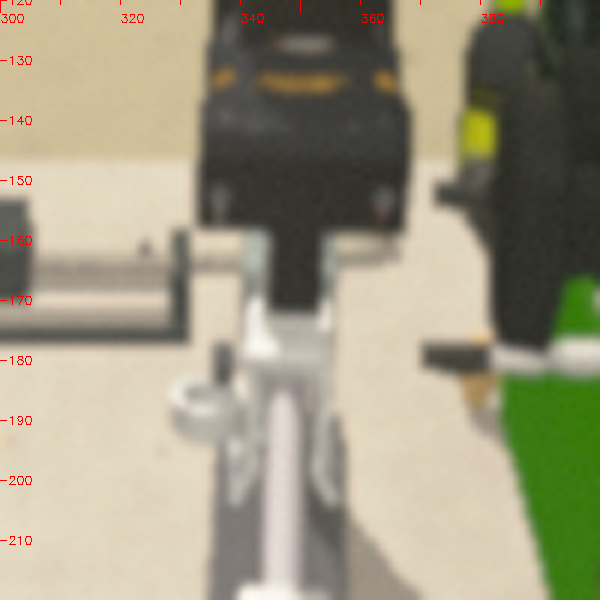

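View pics/top9.png

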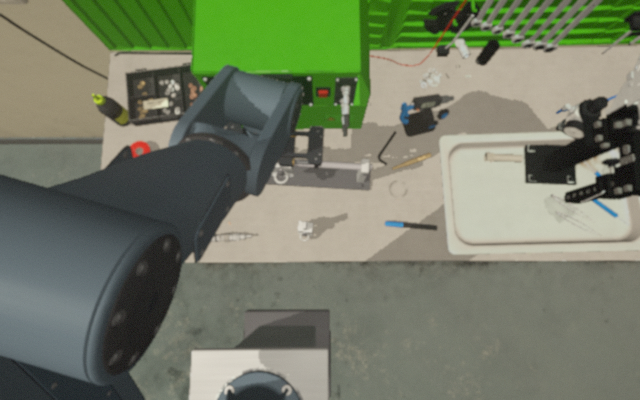

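The carriage is seated, with the rail at the top of the channel and the ring to the front. Wrist force along the rail is about 11 N, of which an estimated 1–1.5 N is friction. The travel since contact is about 12 mm. The nozzle (235,237), pen (410,225) and punch (408,162) haven't moved. Handing in.

```bash
python3 - <<'E'
from rig import bot
print(bot.hand_in()); s=bot.read_state(); print(s['time_s'],s['position'],s['force'],s['opening'])
E
```

```text
the job is handed in; nothing more can be done
None
the job is handed in; nothing more can be done
```

I handed the job in at about 13 s with the carriage hooked on the rail, ring to the robot, and still held pressed against the spring stop. The hand-in gave no verdict.

**What I did:** I picked the carriage with the 50 mm bridge; the look-alike is about 32 mm long. I gripped it by the tab and hooked it on about 87 mm from the flange, against the 73 mm required. The wrist force showed it seat. I then slid it left along the rail into the stop.

**Last checks:**
- **Seating:** tool height was 0.1497 m against 0.1495 m expected, tilt was under 0.5°, and the side view shows the rail at the top of the channel.
- **Push:** the force along the rail was about 11.4 N. I estimate 1–1.5 N of that is friction, so about 10 N is on the spring.
- **Grip:** the opening was still about 0.11, so the tab is held.
- **Loose parts:** the nozzle, punch and pen lie where they were in the top view.

**Disagreement:** how far the plunger is in depends on the method. Force onset puts contact at y≈-0.0695, which gives about 12 mm. The flange position measured in the image puts contact at y≈-0.066, which gives about 8.5 mm. Both are within 6–18 mm. I could not check the dark ring on the stem, because the arm and carriage hid it.

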